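# Show the thermometer case to the inspection camera

## Task

First press the green button that wakes the inspection camera fully down and let it come up again. Then take the red-capped thermometer case out of its holder and hold it in the air in front of the camera: level, square across the camera's line of sight, its middle straight in front of the lens at lens height and 15 cm from the lens, with the red cap to the left as seen from the robot. Finish while still holding it there, and do not knock the camera or disturb the other things on the bench.

Things in the scene. Friction and masses are not known exactly. Their poses are not given: they have to be found in the camera images.
- trigger (a joint): green round push button, 28 mm across, on a low grey box (85 x 60 x 28 mm) to the right of the middle: 0 = up, 0.006 m = fully down; the spring needs about 5 N at full depth and brings it back
- trigger_top (a point): centre of the top face of the green button; it is pressed straight down
- case: thermometer case: round white tube 206 mm long, 19 mm thick, with a red cap 20 mm thick over one end, about 50 g; it starts lying level in a grey V holder, its axis 45 mm above the bench. Origin under the middle of its length, 10 mm below its axis; x runs along the tube AWAY from the red cap
- case_mid (a point): point on the case's axis at the middle of its length, where it can be gripped across from above
- case_cap (a point): point on the case's axis inside the red cap, 88 mm from case_mid
- holder: grey holder of the case, fixed: base plate 120 x 56 x 8 mm and two V posts up to 45 mm high, 10 mm thick, 40 mm either side of its middle along x; 70 mm is free between the posts. Origin under its middle, on the bench; x along the case
- camera: white inspection camera with a black lens on a grey stand, fixed, at the back of the bench: 224 mm tall, 112 mm wide; it looks level along its own -x (towards the robot's side). Origin on the bench under the view point, so 150 mm in front of the lens; its stand's foot spans x = 190 to 310 mm from there; y runs to its side, to the left as seen from the robot; z up
- lens (a point): centre of the camera's lens front, 200 mm above the bench; axes as the camera's
- view_point (a point): the point in the air 150 mm straight in front of the lens, 200 mm above the bench, where the middle of the case is to be held; axes as the camera's
- marker: bystander: loose white marker pen with a blue cap, 137 mm long, 18 mm thick, in a second grey V holder like the first, its axis 45 mm above the bench; leave it there
- mortar: bystander: loose white porcelain mortar, 91 mm wide, 45 mm high; origin under its middle
- pestle: bystander: loose white porcelain pestle, 97 mm long, lying on the bench
- amber: bystander: loose amber reagent bottle with a white cap, 49 mm wide, 96 mm high; origin under its middle
Not all that is in view belongs to the job. There is more than one size of the case; the job needs the larger. What is shaped like the part that bears trigger but pink is not meant.

How it is judged:
On the way, in this order (a step that is already met when the one before it is completed fails the run):
1. the green button is pressed fully down (value of joint trigger above 0.0048 m), for 0.04 s.
2. the green button is released and up again (value of joint trigger below 0.0015 m), for 0.1 s.
3. the case is out of its holder, held by the fingers (height (world z) of case_mid above 0.09 m and contact force between case and the fingers above 0.5 N), for 0.2 s.
At the end, for the whole second after the job is handed in: The fingers hold the case still in the air: its middle within 20 mm of the view point, level and square across the line of sight within 0.14 rad (8 degrees), red cap on the left seen from the robot (the camera's +y side), not touching the camera; the button is up (distance between case_mid and view_point below 0.02 m and angle between the x axis of case and the y axis of camera, either way round below 0.14 rad and y of case_cap in the frame of camera above 0.05 m and contact force between case and the fingers above 0.5 N and contact force between case and camera below 0.1 N and linear speed of case below 0.03 m/s and value of joint trigger below 0.0015 m); the arm keeps its last pose, push and grip.
It fails at once if the camera is knocked (by the arm or the case, more than 5 N) (contact force between camera and the arm above 5 N or contact force between camera and the fingers above 5 N or contact force between camera and case above 5 N).
It fails at once if the marker, mortar, pestle or amber bottle is moved by more than 25 mm (distance of any of marker, mortar, pestle, amber from where it was at the start of the episode above 0.025 m).
It also fails if it takes over 45 s, if anything falls off the work surface, if the arm or the gripper's body presses on something with over 40 N, if the wrist force passes 120 N, or if a joint passes its speed limit or range.

## Robot

A 6-joint arm with a two-finger parallel gripper is mounted at the origin on a cart in front of the work surface, level with it; the furniture and walls round the work are solid. World frame = base frame: x ahead of the robot, y to its left, z up, the work surface at z = 0. Lengths are in m, angles in rad, forces in N, time in s.
With the tool pointing down it reaches from about 0.375 to 0.925 m from the base axis. Payload 5.7 kg.
Tool frame: the origin (TCP) lies midway between the tips of the shut fingers; the grasp point (between the pads) lies 19 mm behind it; z points along the fingers, y is the line along which they close (so a half turn about z gives the same grasp; the last joint's range is limited). The gripper opens to 85 mm and grips with 20 to 120 N. Pads are 22 mm wide; open, the fingers measure 114 mm over their backs; the gripper's body (76 mm by 85 mm) begins 54 mm behind the grasp point. The pads swing forward as they close: fully open they stand 13 mm farther back than shut.
Start: joints at [-1.333, 0.359, 1.51, -0, 1.272, -0.115], TCP at [0.207, -0.563, 0.231] pointing down, gripper open.
Joint ranges: [-2.97, 2.97], [-1.01, 2.36], [0.21, 2.38], [-0.96, 4.11], [0.2, 2.71], [-2.98, 2.98]. Speed limits (rad/s): [2.39, 2.39, 3.14, 3.14, 3.14, 3.14].

## Interface

Orientations are given as a unit quaternion [x, y, z, w].
In Python, from rig import bot gives the robot as it stands.
- The arm moves only by the tool send_rows, never from a script. Its argument "series" is a list of rows, each a list of 5 numbers: the opening, from 0 (shut) to 1 (fully open), then the shift along the tool's x, y, z as a fraction of full scale, then the turn about the tool's z as a fraction of full scale. In form: [[claw, tx, ty, tz, twist], ...]. A call has exactly 10 rows; each row is the pose to reach, as a shift and turn from the pose commanded when the call began, along the tool's axes at that moment; what a row does not reach only later rows make up. Full scale, the value 1, is 0.2 m for a shift and 60 degrees for a turn. A row lasts 1/10 s, in which the tool goes at most 50 mm and 8.59 degrees, less where a joint would pass 70% of its speed; a pose out of reach is approached as far as the arm can. A call with a number of a shift or a turn outside -1 to 1 is refused whole. A call with a gripper value outside its range is refused whole. The fingers move at their own pace and stop on an object; "newtons" is the grip in N (left out, the last holds). Time passes only in rows, so rows that repeat a pose let the fingers close, or fill a call up. It gives the time, the measured TCP pose, the force, the opening and the grip force at its end, in the units of the state.
- bot.get_state(): the state, without advancing time (a new reading comes with each control period).
- bot.capture(name): name is "scene" or "top" or "wrist"; returns the picture (400x640x3 uint8, red, green, blue); there is no depth.
- bot.camera_model(name): a dict with "fx", "fy", "cx", "cy" (pixels), "k1" (the pictures are not rectified: a ray, as slopes to the right and down, at radius r is drawn at 1 + k1 r^2 times it, then the intrinsics apply), "rvec" (rotation vector, rad) and "tvec" (3), from world to camera coordinates, as OpenCV has them. Camera axes: x right, y down, z forward; pixel columns grow to the right and rows downward; lengths in m; the calibration is good to about 2 mm. A picture is of the moment at which its call begins: read the wrist's pose just before it. camera_model takes no time and is no camera call; for the wrist camera it gives the pose at the moment of the call.
- bot.hand_in(): hands the job in; it is judged then, once.
The state is a dict: "clock": time; "joints": joint angles; "joint_vel": joint speeds; "joint_efforts": joint torques, N m; "position": TCP position; "tool_rot": TCP orientation; "wrist_force": force on the tool from outside, world axes, zero at the start; "torque": the same for the moment, N m; "opening": finger opening in m; "gripper_force": force on a finger pad.
Only numpy, scipy, OpenCV 4.12 (cv2) and the standard library are available. Lean on these libraries where they do the work, as an engineer would, in place of code of your own. Each camera call takes 0.05 s, during which the arm holds its last target. There are 200 camera calls.

## Working session

There is one attempt and no reset: what is moved stays moved. The work goes in short steps, Python scripts to look and compute and a tool call to move; the robot and the scene stay as the last step left them, time stands still between calls to the robot, and variables do not carry over. Pictures are saved under pics/ and viewed, at most 10 in all, crops included, and the job is handed in when it is done.

Besides the shell and the picture viewer there is one more tool, called after "Call:" as name(argument=value, ...) on one line, values as JSON. send_rows: Moves the arm, as the interface text tells. Shift numbers are shares of 0.2 m and turn numbers shares of 60 degrees, none past 1 either way. Its arguments: {"type":"object","properties":{"series":{"type":"array","items":{"type":"array","items":{"type":"number"}}},"newtons":{"type":"number"}},"required":["series"]}

```bash
mkdir -p pics; ls; python3 - <<'E'
from rig import bot
import cv2
s=bot.get_state();print(s)
for n in("scene","top"):
    cv2.imwrite(f"pics/{n}0.png",bot.capture(n)[:,:,::-1]);print(n,bot.camera_model(n))
E
```

```text
pics
{'clock': 0.0, 'joints': array([-1.33310013e+00,  3.59519186e-01,  1.51142040e+00, -1.36531934e-05,
        1.27247725e+00, -1.15129158e-01]), 'joint_vel': array([-0.0004554 , -0.00080883,  0.00097884, -0.0008274 , -0.00121313,
       -0.00046696]), 'joint_efforts': array([ 1.83663258e-03, -5.27615869e+01, -2.78625315e+01, -6.28098815e-05,
        1.33702916e-02, -6.34733013e-07]), 'position': array([ 0.20714463, -0.56240057,  0.23044971]), 'tool_rot': array([ 9.84478835e-01,  1.75500973e-01, -6.23721638e-05, -9.09979227e-04]), 'wrist_force': array([-0.20775769, -0.21538502, -0.55375559]), 'torque': array([ 0.01682657,  0.01062744, -0.01132955]), 'gripper_force': 0.0, 'opening': 0.08550326261406271}
scene {'fx': 451.0356586167316, 'fy': 451.0356586167316, 'cx': 317.15041039100413, 'cy': 196.81128172289513, 'k1': -0.12003675168025488, 'rvec': array([ 0.82658436, -2.36211144,  1.32589261]), 'tvec': array([0.50945361, 0.3078344 , 0.89284999])}
top {'fx': 478.49748476376425, 'fy': 478.49748476376425, 'cx': 318.31585209702104, 'cy': 196.1639089620491, 'k1': -0.016529819410986114, 'rvec': array([ 2.17250844, -2.11132629,  0.15143848]), 'tvec': array([0.05359188, 0.60328258, 1.47727342])}
```

View pics/scene0.png

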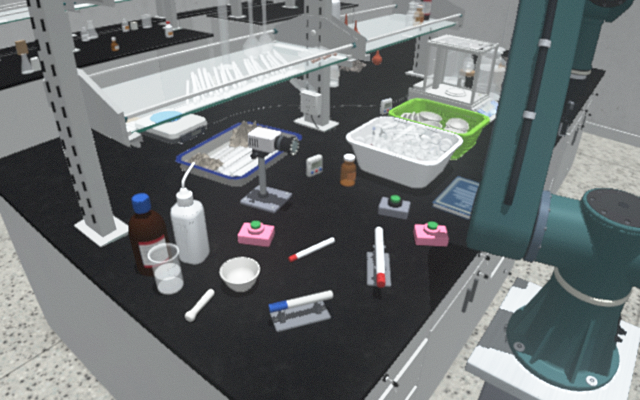

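View pics/top0.png

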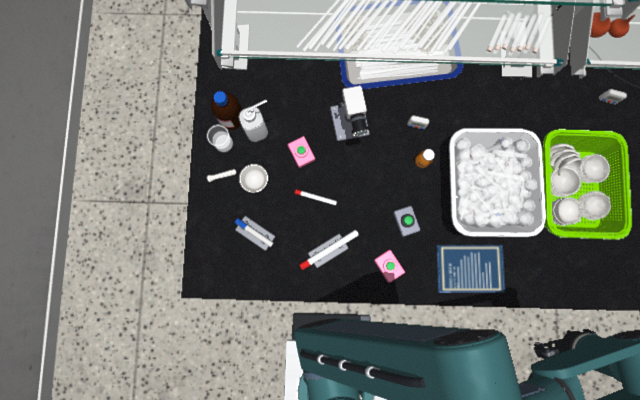

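The scene view shows the camera at (265,150), the grey box with the green button at (394,204) and the case at (380,255). In the top view the button is at (407,220), the case runs (301,266)-(357,234), and the camera is near (352,113). I'll enlarge both views.

```bash
cat > h.py <<'E'
from rig import bot
import cv2, numpy as np
from scipy.spatial.transform import Rotation as R
def K(m): return np.array([[m['fx'],0,m['cx']],[0,m['fy'],m['cy']],[0,0,1.]])
def ray(m,uv):
    q=((np.array(uv,float)-[m['cx'],m['cy']])/[m['fx'],m['fy']]);p=q.copy()
    for _ in range(30): p=q/(1+m['k1']*(p@p))
    Rm=R.from_rotvec(m['rvec']).as_matrix()
    return -Rm.T@m['tvec'], Rm.T@np.array([p[0],p[1],1])
def at_z(m,uv,z):
    o,d=ray(m,uv); return o+d*(z-o[2])/d[2]
def proj(m,P):
    c=R.from_rotvec(m['rvec']).apply(np.atleast_2d(P))+m['tvec'];p=c[:,:2]/c[:,2:]
    p=p*(1+m['k1']*(p**2).sum(1,keepdims=True))
    return p*[m['fx'],m['fy']]+[m['cx'],m['cy']]
E
python3 - <<'E'
import cv2,numpy as np
t=cv2.imread('pics/top0.png');s=cv2.imread('pics/scene0.png')
a=cv2.resize(t[80:280,290:430],None,fx=3,fy=3,interpolation=cv2.INTER_CUBIC)
b=cv2.resize(s[115:215,230:310],None,fx=4.5,fy=4.5,interpolation=cv2.INTER_CUBIC)
o=np.zeros((600,780,3),np.uint8);o[:,:420]=a;o[:450,420:]=b
cv2.imwrite('pics/c1.png',o)
E
```

```text
(no output)
```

View pics/c1.png

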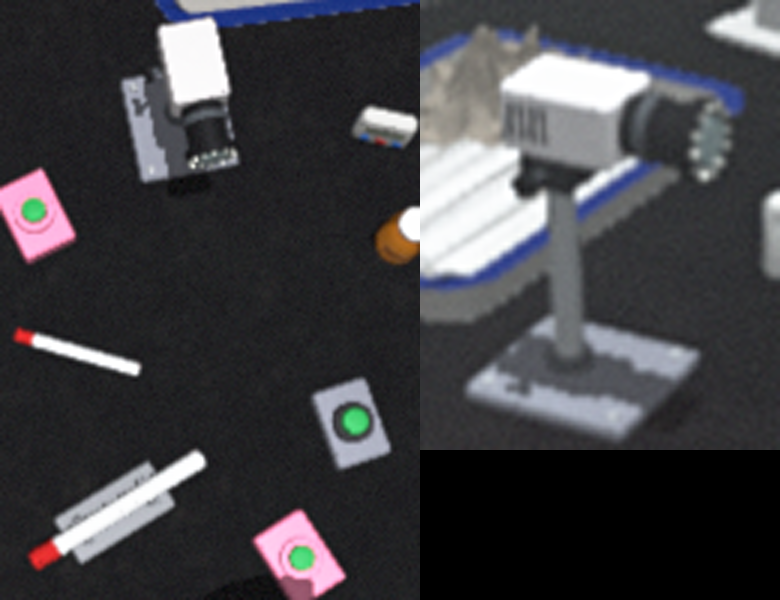

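The crop shows the button at crop (355,421), the case ends at (33,558) and (203,460), the camera foot corners at (122,80), (143,182) and (238,163), and the lens front near (213,157). In the scene view the lens face is at about (294.7,146).

```bash
python3 - <<'E'
from h import *
np.set_printoptions(precision=4,suppress=True)
t=bot.camera_model('top');s=bot.camera_model('scene')
c=lambda u,v:np.array([290+(u+.5)/3-.5,80+(v+.5)/3-.5])
def tri(a,b):
    o1,d1=ray(t,a);o2,d2=ray(s,b)
    A=np.c_[d1,-d2];x=np.linalg.lstsq(A,o2-o1,rcond=None)[0]
    p,q=o1+d1*x[0],o2+d2*x[1];return (p+q)/2,np.linalg.norm(p-q)
# green blob in both
for n,m,box in(('top0',t,(395,205,422,235)),('scene0',s,(375,190,412,215))):
    im=cv2.imread(f'pics/{n}.png').astype(int);x0,y0,x1,y1=box;g=im[y0:y1,x0:x1]
    ys,xs=np.where((g[...,1]>g[...,2]+50)&(g[...,1]>g[...,0]+30));uv=(xs.mean()+x0,ys.mean()+y0);print(n,uv,len(xs))
    if n=='top0':a=uv
    else:b=uv
print('button',tri(a,b), at_z(t,a,.036))
A=at_z(t,c(33,558),.045);B=at_z(t,c(203,460),.045);v=B-A
print('case',A,B,(A+B)/2,np.linalg.norm(v),np.degrees(np.arctan2(v[1],v[0])))
f=[at_z(t,c(*p),.008) for p in((122,80),(143,182),(238,163))]
print('foot',f,[np.linalg.norm(f[i+1]-f[i]) for i in(0,1)])
e=f[0]-f[1];print('yaw side',np.degrees(np.arctan2(e[1],e[0])));e=f[1]-f[2];print('yaw front',np.degrees(np.arctan2(e[1],e[0]))-90)
print('foot centre',(f[0]+f[2])/2)
print('lens',tri(c(213,157),(294.7,146.1)),at_z(t,c(213,157),.2))
print('pink',at_z(t,c(300,557),.036),'amber',at_z(t,c(395,245),.05), 'mortar',at_z(t,(253,179),.04),'shortcase',at_z(t,(316,198),.01))
print(R.from_quat(bot.get_state()['tool_rot']).as_matrix())
E
```

```text
top0 (np.float64(407.97058823529414), np.float64(219.94117647058823)) 68
scene0 (np.float64(395.03636363636366), np.float64(197.94545454545454)) 55
button (array([ 0.5331, -0.2139,  0.0476]), np.float64(0.000658044712611796)) [ 0.5345 -0.2159  0.036 ]
case [0.3812 0.1194 0.045 ] [ 0.4879 -0.0552  0.045 ] [0.4345 0.0321 0.045 ] 0.20464852246787085 -58.56327314005799
foot [array([0.9124, 0.0396, 0.008 ]), array([0.7958, 0.0135, 0.008 ]), array([ 0.8204, -0.0912,  0.008 ])] [np.float64(0.11955758064409987), np.float64(0.10751034832667765)]
yaw side 12.62803039329699
yaw front 13.228810517943629
foot centre [ 0.8664 -0.0258  0.008 ]
lens (array([ 0.7694, -0.0492,  0.1995]), np.float64(0.0032162624506222545)) [ 0.7707 -0.0482  0.2   ]
pink [ 0.3902 -0.1588  0.036 ] amber [ 0.7228 -0.2559  0.05  ] mortar [0.6519 0.282  0.04  ] shortcase [0.6004 0.0784 0.01  ]
[[ 0.9384  0.3455 -0.0004]
 [ 0.3455 -0.9384  0.0017]
 [ 0.0002 -0.0017 -1.    ]]
```

Everything agrees: lens minus 150 mm and foot centre minus 250 mm both give a view point near (0.623,-0.082,0.2), with camera yaw 12.9°. The case measures 205 mm at yaw -58.6°. The button is at (0.533,-0.214,~0.047). I'll move over the button with the fingers shut.

Call:
send_rows(series=[[0, 0.06, -0.03, 0, 0], [0, 0.15, -0.08, 0, 0], [0, 0.26, -0.13, 0, 0], [0, 0.37, -0.19, 0, 0], [0, 0.48, -0.24, 0, 0], [0, 0.6, -0.3, 0, 0], [0, 0.72, -0.36, 0, 0], [0, 0.83, -0.42, 0, 0], [0, 0.92, -0.46, 0, 0], [0, 1, -0.5, 0, 0]], newtons=40)

```text
clock: 1.1
position: [0.3617, -0.3972, 0.2313]
tool_rot: [0.984, 0.176, 0.0, -0.0]
wrist_force: [-0.5, 0.0, -0.0]
opening: 0.0001
gripper_force: 0.0
```

Call:
send_rows(series=[[0, 0.1, -0.05, 0, 0], [0, 0.2, -0.1, 0, 0], [0, 0.32, -0.16, 0, 0], [0, 0.44, -0.22, 0.1, 0], [0, 0.56, -0.28, 0.2, 0], [0, 0.68, -0.34, 0.3, 0], [0, 0.8, -0.4, 0.4, 0], [0, 0.92, -0.46, 0.5, 0], [0, 1, -0.5, 0.55, 0], [0, 1, -0.5, 0.55, 0]])

```text
clock: 2.1
position: [0.5135, -0.233, 0.1197]
tool_rot: [0.984, 0.177, -0.001, -0.002]
wrist_force: [-1.1, 0.4, 0.6]
opening: 0.0
gripper_force: 0.0
```

```bash
python3 - <<'E'
from h import *
s=bot.get_state();print(s['position'],s['wrist_force'],s['opening'],s['clock'])
M=R.from_quat(s['tool_rot']).as_matrix()
print((M.T@(np.array([.5331,-.2139,.0476])-s['position']))/.2)
cv2.imwrite('pics/w1.png',bot.capture('wrist')[:,:,::-1]);m=bot.camera_model('wrist')
print(proj(m,[[.5331,-.2139,.0476],[.4345,.0321,.045]]))
E
```

```text
[ 0.51354344 -0.23302174  0.11973279] [-1.12665561  0.44096134  0.6014093 ] 2.5210544851497965e-05 2.1
[ 0.12546899 -0.05426476  0.36068527]
[[302.41600611 179.4871643 ]
 [-21.0580933  187.2286727 ]]
```

View pics/w1.png

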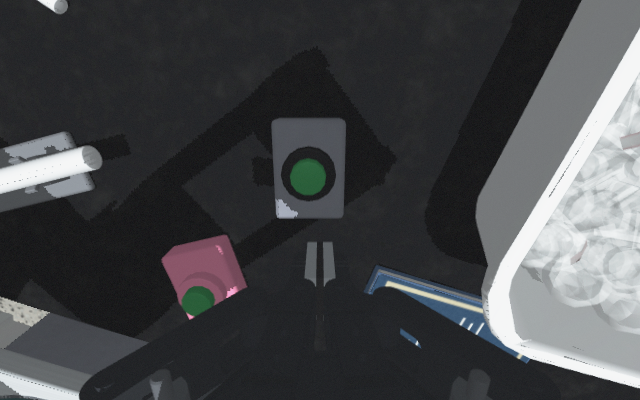

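The button appears at (308,177), about 4 mm right of the prediction at (302,179), so I'll correct for that. Then I'll press gradually.

Call:
send_rows(series=[[0, 0.07, -0.015, 0.08, 0], [0, 0.134, -0.032, 0.16, 0], [0, 0.134, -0.032, 0.24, 0], [0, 0.134, -0.032, 0.31, 0], [0, 0.134, -0.032, 0.34, 0], [0, 0.134, -0.032, 0.36, 0], [0, 0.134, -0.032, 0.37, 0], [0, 0.134, -0.032, 0.38, 0], [0, 0.134, -0.032, 0.385, 0], [0, 0.134, -0.032, 0.385, 0]])

```text
clock: 3.15
position: [0.536, -0.2218, 0.0446]
tool_rot: [0.984, 0.175, -0.0, -0.0]
wrist_force: [-3.4, 1.5, 4.7]
opening: -0.0003
gripper_force: 2.2
```

Call:
send_rows(series=[[0, 0, 0, 0.005, 0], [0, 0, 0, 0.01, 0], [0, 0, 0, 0.015, 0], [0, 0, 0, 0.02, 0], [0, 0, 0, 0.025, 0], [0, 0, 0, 0.025, 0], [0, 0, 0, 0.025, 0], [0, 0, 0, 0.025, 0], [0, 0, 0, 0.025, 0], [0, 0, 0, 0.025, 0]])

```text
clock: 4.15
position: [0.5366, -0.2221, 0.0434]
tool_rot: [0.984, 0.176, 0.0, 0.001]
wrist_force: [-12.4, 5.3, 40.2]
opening: 0.0001
gripper_force: 20.1
```

The button has bottomed out at 40 N. Next I'll release it and head for the case, opening and turning on the way.

Call:
send_rows(series=[[0, 0, 0, -0.06, 0], [0, 0, 0, -0.2, 0], [0, 0, 0, -0.4, 0], [0, 0, 0, -0.6, 0], [0.5, 0, -0.1, -0.7, -0.14], [1, 0, -0.22, -0.7, -0.28], [1, 0, -0.34, -0.7, -0.42], [1, 0, -0.46, -0.7, -0.56], [1, -0.02, -0.58, -0.7, -0.7], [1, -0.02, -0.7, -0.7, -0.84]])

```text
clock: 5.15
position: [0.4849, -0.0914, 0.1796]
tool_rot: [0.814, 0.58, 0.001, 0.001]
wrist_force: [0.5, 0.3, -0.8]
opening: 0.0851
gripper_force: 0.0
```

```bash
python3 - <<'E'
from h import *
s=bot.get_state();print(s['position'],s['wrist_force'],s['opening'],s['clock'])
M=R.from_quat(s['tool_rot']).as_matrix();y=np.degrees(np.arctan2(M[1,0],M[0,0]));print('xyaw',y)
print((M.T@(np.array([.4345,.0321,.045])-s['position']))/.2,'twist',-(121.4-y)/60)
cv2.imwrite('pics/w2.png',bot.capture('wrist')[:,:,::-1]);m=bot.camera_model('wrist')
print(proj(m,[[.3812,.1194,.045],[.4345,.0321,.045],[.4879,-.0552,.045],[.5331,-.2139,.0476]]))
E
```

```text
[ 0.48487255 -0.09137517  0.1796348 ] [ 0.4585436   0.25816119 -0.83124502] 0.08506670738164922 5.15
xyaw 70.94542138609589
[ 0.50115853 -0.44129284  0.67219922] twist -0.8409096435650686
[[125.22373442   0.92436071]
 [224.82242396  83.04892516]
 [312.95815727 155.97320083]
 [398.65770135 279.65204299]]
```

View pics/w2.png

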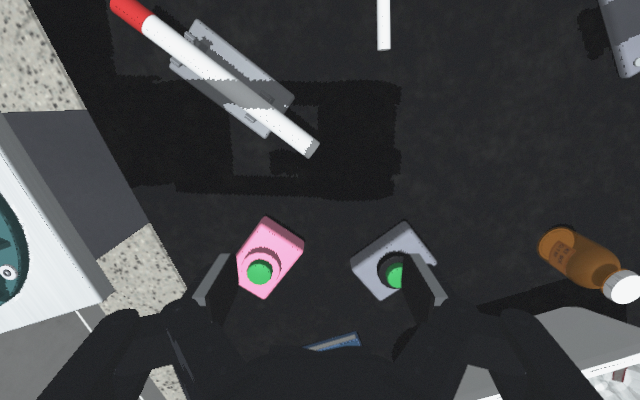

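The case runs from (117,3) to (313,150) in the wrist view, a few mm from the prediction. The button is up, visible at (396,272). I'll go above the case now and look once more.

Call:
send_rows(series=[[1, 0.06, -0.05, 0, -0.1], [1, 0.13, -0.11, 0, -0.2], [1, 0.2, -0.18, 0, -0.3], [1, 0.27, -0.24, 0.03, -0.4], [1, 0.34, -0.3, 0.06, -0.5], [1, 0.41, -0.36, 0.1, -0.6], [1, 0.47, -0.41, 0.13, -0.7], [1, 0.5, -0.44, 0.15, -0.8], [1, 0.5, -0.44, 0.15, -0.84], [1, 0.5, -0.44, 0.15, -0.84]])

```text
clock: 6.2
position: [0.4356, 0.0318, 0.1495]
tool_rot: [0.492, 0.87, 0.0, 0.001]
wrist_force: [-0.7, -0.2, -0.1]
opening: 0.0854
gripper_force: 0.0
```

```bash
python3 - <<'E'
from h import *
s=bot.get_state();print(s['position'],s['opening'],s['clock'])
M=R.from_quat(s['tool_rot']).as_matrix();y=np.degrees(np.arctan2(M[1,0],M[0,0]));print('xyaw',y)
print((M.T@(np.array([.4345,.0321,.045])-s['position']))/.2,'twist',-(121.4-y)/60)
cv2.imwrite('pics/w3.png',bot.capture('wrist')[:,:,::-1]);m=bot.camera_model('wrist');print(m)
print(proj(m,[[.3812,.1194,.045],[.4345,.0321,.045],[.4879,-.0552,.045]]))
E
```

```text
[0.43563292 0.03179528 0.14948173] 0.08540299326357267 6.2
xyaw 121.00955355464815
[ 0.0047663  -0.00497194  0.52239619] twist -0.0065074407558642616
{'fx': 289.31519138603795, 'fy': 289.31519138603795, 'cx': 319.4594635750245, 'cy': 199.05391918264854, 'k1': -0.02650905381920182, 'rvec': array([-2.72851725, -0.75432946, -0.12548012]), 'tvec': array([-0.39069181, -0.20244766,  0.23895534])}
[[316.64295486  72.28207644]
 [317.92560825 195.98277192]
 [319.02223412 292.59903363]]
```

View pics/w3.png

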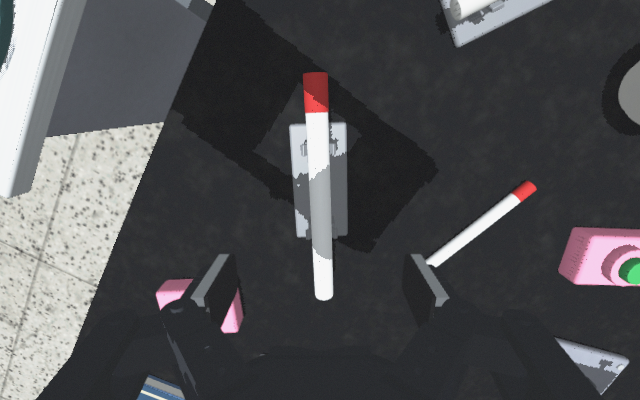

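The cap end is at (315.5,73) and the white end at (324,298), within about 4 mm of the prediction. I'll compute the fine correction.

```bash
python3 - <<'E'
from h import *
m=bot.camera_model('wrist');s=bot.get_state();M=R.from_quat(s['tool_rot']).as_matrix()
A=at_z(m,(315.5,73),.045);B=at_z(m,(324,297),.045);a=M.T@(A-s['position']);b=M.T@(B-s['position'])
print(A,B,np.linalg.norm(A-B),a,b,(a+b)/2/.2,'twist deg',np.degrees(np.arctan2((a-b)[1],(a-b)[0])))
v=B-A;print(np.degrees(np.arctan2(v[1],v[0])))
E
```

```text
[0.3806963 0.1184856 0.045    ] [ 0.49496351 -0.0571629   0.045     ] 0.20954568329030915 [ 0.10290641 -0.00271447  0.10446349] [-0.1064957   0.00503743  0.10470497] [-0.00897323  0.00580742  0.52292115] twist deg -2.120076255811752
-56.95419520508667
```

Call:
send_rows(series=[[1, -0.002, 0.003, 0.08, -0.03], [1, -0.002, 0.003, 0.18, -0.03], [1, -0.002, 0.003, 0.28, -0.03], [1, -0.002, 0.003, 0.38, -0.03], [1, -0.002, 0.003, 0.48, -0.03], [1, -0.002, 0.003, 0.56, -0.03], [1, -0.002, 0.003, 0.61, -0.03], [1, -0.002, 0.003, 0.61, -0.03], [0.5, -0.002, 0.003, 0.61, -0.03], [0.3, -0.002, 0.003, 0.61, -0.03]])

```text
clock: 7.25
position: [0.4361, 0.0316, 0.028]
tool_rot: [0.479, 0.878, 0.0, 0.001]
wrist_force: [-0.4, -0.2, -0.4]
opening: 0.0593
gripper_force: 0.0
```

Call:
send_rows(series=[[0, 0, 0, 0, 0], [0, 0, 0, 0, 0], [0, 0, 0, 0, 0], [0, 0, 0, 0, 0], [0, 0, 0, 0, 0], [0, 0, 0, 0, 0], [0, 0, 0, -0.03, 0], [0, 0, 0, -0.08, 0], [0, 0, 0, -0.12, 0], [0, 0, 0, -0.15, 0]], newtons=40)

```text
clock: 8.25
position: [0.4354, 0.0316, 0.0583]
tool_rot: [0.479, 0.878, 0.0, 0.0]
wrist_force: [-0.3, -0.2, 0.1]
opening: 0.0175
gripper_force: 39.0
```

It's gripped (opening 17.5 mm, 39 N). Lifting straight up, then translating and turning.

Call:
send_rows(series=[[0, 0, 0, -0.08, 0], [0, 0, 0, -0.17, 0], [0, 0, 0, -0.26, 0], [0, 0, 0, -0.35, 0], [0, 0, 0, -0.44, 0], [0, 0, 0, -0.53, 0], [0, 0, 0, -0.59, 0], [0, 0, 0, -0.62, 0], [0, 0, 0, -0.62, 0], [0, 0, 0, -0.62, 0]])

```text
clock: 9.25
position: [0.4348, 0.0317, 0.181]
tool_rot: [0.479, 0.878, -0.0, -0.0]
wrist_force: [-0.6, -0.3, -0.6]
opening: 0.0176
gripper_force: 39.0
```

Call:
send_rows(series=[[0, -0.05, 0.02, 0, 0.02], [0, -0.12, 0.06, 0, 0.05], [0, -0.22, 0.11, 0, 0.09], [0, -0.34, 0.16, 0, 0.13], [0, -0.46, 0.22, 0, 0.17], [0, -0.58, 0.28, 0, 0.21], [0, -0.7, 0.34, 0, 0.25], [0, -0.82, 0.4, 0, 0.29], [0, -0.92, 0.45, 0, 0.32], [0, -0.98, 0.48, 0, 0.33]])

```text
clock: 10.25
position: [0.6247, -0.0831, 0.1804]
tool_rot: [0.624, 0.782, 0.0, 0.0]
wrist_force: [-0.4, 0.7, 0.0]
opening: 0.0175
gripper_force: 39.1
```

```bash
python3 - <<'E'
from h import *
s=bot.get_state();M=R.from_quat(s['tool_rot']).as_matrix();print(s['position'],s['gripper_force'],s['clock'],np.degrees(np.arctan2(M[1,0],M[0,0])))
t=bot.capture('top')[:,:,::-1];c=bot.capture('scene')[:,:,::-1]
o=np.zeros((480,800,3),np.uint8)
o[:,:400]=cv2.resize(t[80:200,300:400],None,fx=4,fy=4,interpolation=2);o[:,400:]=cv2.resize(c[110:230,240:340],None,fx=4,fy=4,interpolation=2)
cv2.imwrite('pics/f1.png',o)
x=np.array([np.cos(np.radians(12.9)),np.sin(np.radians(12.9)),0]);y=np.array([-x[1],x[0],0]);V=np.array([.623,-.082,.2])
P=np.array([V,V+.103*y,V-.103*y])
print((proj(bot.camera_model('top'),P)-[300,80])*4,(proj(bot.camera_model('scene'),P)-[240,110])*4+[400,0])
E
```

```text
[ 0.62470117 -0.08305135  0.18041362] 39.05104994773865 10.25 102.84326681183862
[[286.58432565 409.08776443]
 [145.64020861 436.86606377]
 [426.88511612 381.43876506]] [[821.06552347 188.37481529]
 [756.55493319 256.78051716]
 [877.14469284 128.93093559]]
```

View pics/f1.png

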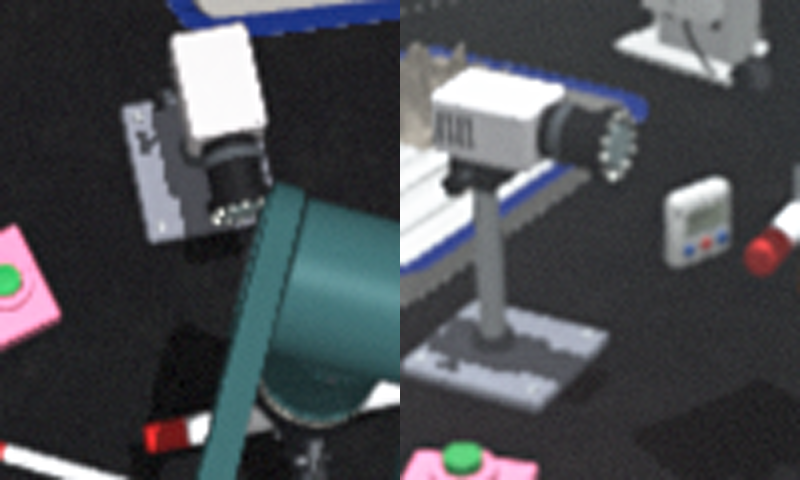

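The cap end appears at (147,437) in the top crop and (760,255) in the scene crop. Predictions were (146,437) and (757,257), so it's within about 3 mm. I'll let it settle, then hand in.

Call:
send_rows(series=[[0, 0, 0, -0.01, 0], [0, 0, 0, -0.01, 0], [0, 0, 0, -0.01, 0], [0, 0, 0, -0.01, 0], [0, 0, 0, -0.01, 0], [0, 0, 0, -0.01, 0], [0, 0, 0, -0.01, 0], [0, 0, 0, -0.01, 0], [0, 0, 0, -0.01, 0], [0, 0, 0, -0.01, 0]])

```text
clock: 11.35
position: [0.6222, -0.0811, 0.1833]
tool_rot: [0.622, 0.783, 0.0, -0.0]
wrist_force: [-0.1, -0.7, -0.5]
opening: 0.018
gripper_force: 39.1
```

```bash
python3 -c "
from rig import bot
print(bot.hand_in())"
```

```text
the job is handed in; nothing more can be done
None
```

I pressed and released the green button, took the large case from its holder, and handed in at about 11 s still holding it level at the view point, red cap to the left, about 3 mm off by the camera images; no verdict came back.

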